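Unlock and open the bandsaw's switch box

ROBOT

A 6-joint arm with a two-finger parallel gripper is mounted at the origin on the work surface. World frame = base frame: x ahead of the robot, y to its left, z up, the work surface at z = 0. Lengths are in m, angles in rad, forces in N, time in s.
With the tool pointing down it reaches from about 0.35 to 0.975 m from the base axis. Payload 4.9 kg.
Tool frame: the origin (TCP) lies at the very end of the fingers, on their centre line; the grasp point (between the pads) lies 19 mm behind it (ctrl.pinch_z is the distance from the TCP to the grasp point, in m); z points along the fingers, y is the line along which they close (so a half turn about z gives the same grasp; the last joint's range is limited). The gripper opens to 85 mm and grips with 20 to 120 N. Pads are 22 mm wide; open, the fingers measure 114 mm over their backs; the gripper's body (76 mm by 85 mm) begins 54 mm behind the grasp point. The pads swing forward as they close: fully open they stand 13 mm farther back than shut.
Start: joints at [1.128, 0.053, 1.613, -0, 1.476, -0.119], TCP at [0.199, 0.593, 0.231] pointing down, gripper open.
Joint ranges: [-3.01, 3.01], [-1.01, 2.22], [0.06, 2.58], [-1.02, 4.17], [0.09, 2.62], [-3.14, 3.14]. Speed limits (rad/s): [2.57, 2.57, 3.14, 3.14, 3.14, 3.14].

INTERFACE

Orientations are given as a rotation vector (axis times angle).
In Python, from station import ctrl, optics gives the robot as it stands. The module is installed in compiled form; this text tells all that it offers.
- The arm moves only by the shell command python3 -m handwheel 'ROWS' [OPENING] [FORCE]. ROWS is JSON, one flat list of numbers, 6 for each row, row after row: the shift along the tool's x, y, z in m, then the turn, a rotation vector about the tool's x, y, z in degrees. A call has 1 to 20 rows; each row shifts and turns the commanded pose from where the row before left it, along the tool's axes as they then stand; what a row does not reach is not made up. A row lasts 1/10 s, in which the tool goes at most 50 mm and 8.59 degrees, less where a joint would pass 70% of its speed; a pose out of reach is approached as far as the arm can. A call is refused whole if a number of a shift passes 0.05 or a number of a turn 8.59, either way. A call with a gripper value outside its range is refused whole. OPENING is the closure, from 0 (fully open) to 1 (shut), set as the call begins (- or left out, the last holds). The fingers move at their own pace and stop on an object; FORCE is the grip in N (left out, the last holds). Time passes only in rows, so rows that do not move let the fingers close. It gives the time, the measured TCP pose, the force and the opening at its end, in the units of the state.
- ctrl.get_obs(): the state, without advancing time (a new reading comes with each control period).
- optics.get_image(name): name is "scene" or "top" or "wrist"; returns (picture, depth): 420x560x3 uint8, red, green, blue; 420x560 float32, m along the optical axis (not along the pixel's ray), 0 where there is no reading.
- optics.get_calibration(name): a dict with "fovy" (degrees; the focal length in pixels is half the picture's height over the tangent of half this angle, whatever the lens; pixels are square), "cx", "cy" (the principal point, pixels), "rvec" (rotation vector, rad) and "tvec" (3), from world to camera coordinates, as OpenCV has them; the wrist camera has in their place "mount" (4x4, takes a point from camera to tool coordinates, whose origin is the TCP and whose axes are the flange's). Camera axes: x right, y down, z forward; pixel columns grow to the right and rows downward; lengths in m; the calibration is good to about 2 mm. The wrist camera is an equidistant fisheye: a pixel r from the principal point sees the ray r / f radians off the axis. A picture is of the moment at which its call begins: read the wrist's pose just before it. get_calibration takes no time and is no camera call.
- ctrl.finish_job(): hands the job in, once; it reports no verdict.
The state is a dict: "t": time; "q": joint angles; "dq": joint speeds; "effort": joint torques, N m; "tool_pos": TCP position; "tool_rot": TCP orientation; "contact_force": force on the tool from outside, world axes, zero at the start; "wrist_torque": the same for the moment, N m; "opening": finger opening in m.
Only numpy, scipy, OpenCV 4.12 (cv2) and the standard library are available. Lean on these libraries where they do the work, as an engineer would, in place of code of your own. Each camera call takes 0.05 s, during which the arm holds its last target. There are 200 camera calls.

TASK

Two blue steel switch boxes lie on their backs on the joiner's bench, each with a key standing in its lid. On the larger box, turn the key a quarter turn clockwise to release the cam latch, then lift the lid by its pull bar so that it swings up on its hinge and stands open, 75 degrees or more, and let go. Leave the key of the smaller box as it is.

Things in the scene. Friction and masses are not known exactly. Their poses are not given: they have to be found in the camera images.
- key_grip (a point): Centre of the grip of the steel key in the lid of the larger box (160 mm deep, 220 wide, 100 high). The grip is an upright plate 8 mm thick (own x), 34 wide (own y), 30 high; its centre is 29 mm above the lid's top, on the key's turning axis (z, up while shut). Axes turn with the key. It stands mid-width of the lid, 115 mm from the hinge, 78 mm from the pull bar.
- key (a joint): Turn of the larger box's key, rad: 0 = latched, its plate parallel to the hinge; grows clockwise seen from above to a stop at 1.57. Starts at 0 to 0.2. The cam frees the lid above about 1.0; a quarter turn (over 1.25) counts as unlatched. Friction 0.05 N m; it stays where left.
- panel_pull (a point): Middle of the pull bar of the larger box's lid: round steel, 12 mm thick, 110 mm long, parallel to the hinge, an arm at each end, 30 mm outside the lid's edge nearest the robot and 25 mm above its top. The point is on the bar's axis, 193 mm from the hinge axis and 31 mm above it when shut. Own y: along the bar; x: towards the hinge; z: out of the lid. Moves with the lid.
- panel_hinge (a point): Middle of the hinge axis of the larger box's lid, at the box's far upper edge, 100 mm above the bench. Fixed to the box: y along the hinge, x level, pointing from the lid's pull bar to the hinge, z up.
- panel (a joint): Opening of the larger box's lid, rad: 0 shut, grows as the pull bar rises and swings up and over towards the hinge, stop at 1.75. The hinge is stiff (0.55 N m friction, lid about 0.35 kg): the lid stays where it is left; lifting at the bar takes about 5 N.
- small_key (a joint): Turn of the key of the smaller box (120 mm deep, 130 mm wide, 70 mm high, same blue steel and same key): 0 = latched. Starts at 0 and is to be left alone.

How it is judged:
On the way, in this order (a step that is already met when the one before it is completed fails the run):
1. the larger box's key is turned a quarter turn while its lid is shut (value of joint key above 1.25 rad and value of joint panel below 0.1 rad), for 0.1 s.
2. the larger box's lid is swung open (value of joint panel above 1.15 rad), for 0.2 s.
At the end, for the whole second after the job is handed in: The larger box's lid stands open by more than 1.15 rad (66 degrees) and at rest, and its key is still turned by more than 1.1 rad (value of joint panel above 1.15 rad and value of joint key above 1.1 rad and velocity of joint panel between -0.05 and 0.05 rad/s); the robot touches nothing.
It fails at once if the smaller box's key is turned (value of joint small_key above 0.3 rad).
It also fails if it takes over 56 s, if anything falls off the work surface, if the arm or the gripper's body presses on something with over 40 N, if the wrist force passes 120 N, or if a joint passes its speed limit or range.

## Working session

There is one attempt and no reset: what is moved stays moved. The work goes in short steps, Python scripts to look and compute and a shell command to move; the robot and the scene stay as the last step left them, time stands still between calls to the robot, and variables do not carry over. Pictures are saved under pics/ and viewed, on a budget of 10 in all, crops included, one or two more only if the job needs it, and the job is handed in when it is done.

```bash
mkdir -p pics
cat > h.py <<'E'
import numpy as np, cv2
from scipy.spatial.transform import Rotation as R
from station import ctrl, optics
def cloud(name):
    im,d=optics.get_image(name); c=optics.get_calibration(name)
    h,w=d.shape; f=h/2/np.tan(np.radians(c['fovy']/2))
    v,u=np.mgrid[:h,:w]
    P=np.stack([(u-c['cx'])/f*d,(v-c['cy'])/f*d,d],-1)
    Rm=R.from_rotvec(np.ravel(c['rvec'])).as_matrix()
    W=(P-np.ravel(c['tvec']))@Rm
    W[d==0]=np.nan
    return im,d,W
def save(n,im): cv2.imwrite(f'pics/{n}.png',im[...,::-1])
E
python3 - <<'E'
from h import *
for n in('scene','top'):
    im,d,W=cloud(n); save(n,im); np.savez(n,im=im,d=d,W=W)
    print(n,{k:np.round(v,3) for k,v in optics.get_calibration(n).items()},(d>0).mean())
o=ctrl.get_obs(); print({k:np.round(v,3) for k,v in o.items()}, ctrl.pinch_z); print(R.from_rotvec(o['tool_rot']).as_matrix().round(3))
E
```

```text
scene {'fovy': np.float64(48.807), 'cx': np.float64(288.107), 'cy': np.float64(202.735), 'rvec': array([ 1.824,  1.663, -0.677]), 'tvec': array([-0.054, -0.286,  1.471])} 0.9958928571428571
top {'fovy': np.float64(52.424), 'cx': np.float64(276.511), 'cy': np.float64(206.247), 'rvec': array([ 2.178, -2.212,  0.039]), 'tvec': array([-0.012,  0.567,  0.901])} 0.9961777210884354
{'t': np.float64(0.1), 'q': array([ 1.128,  0.053,  1.614,  0.   ,  1.476, -0.119]), 'dq': array([ 0.   , -0.003, -0.001,  0.   , -0.001,  0.001]), 'effort': array([ 1.0000e-03, -3.9490e+01, -3.7136e+01, -0.0000e+00,  4.0000e-03,
       -0.0000e+00]), 'tool_pos': array([0.199, 0.592, 0.23 ]), 'tool_rot': array([-5.06e-01, -3.10e+00,  3.00e-03]), 'contact_force': array([0.101, 0.521, 0.288]), 'wrist_torque': array([-0.015, -0.003,  0.015]), 'opening': np.float64(0.085)} 0.0187
[[-0.948  0.318 -0.001]
 [ 0.318  0.948 -0.002]
 [ 0.    -0.002 -1.   ]]
```

View pics/top.png

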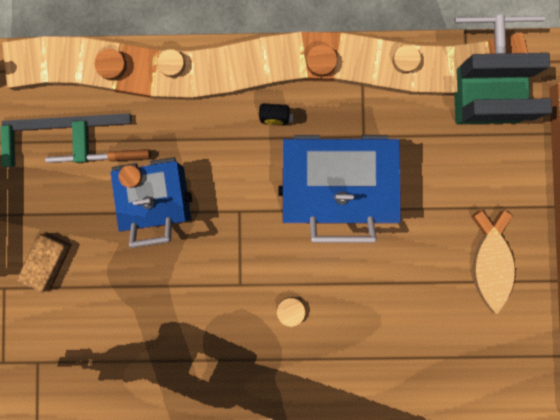

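View pics/scene.png

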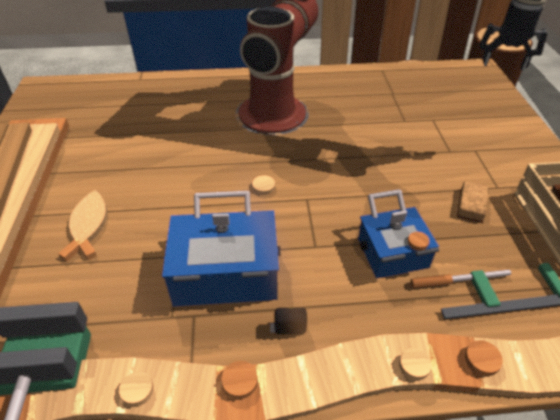

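The top view shows the larger box at columns 283–400, rows 138–222, with its key near (344,198) and its pull bar on row 239. The smaller box is on the left at about (150,195), and the space around the larger one is clear.

Run:
```python
from h import *
for n in('top','scene'):
    z=np.load(n+'.npz'); W=z['W']; im=z['im'].astype(int)
    x,y,h=W[...,0],W[...,1],W[...,2]
    if n=='top':
        vv,uu=np.mgrid[:420,:560]; roi=(uu>270)&(uu<415)&(vv>125)&(vv<255)
        blue=roi&(im[...,2]>im[...,0]+50)&(abs(h-.094)<.015)
        rect=cv2.minAreaRect(np.c_[x[blue],y[blue]].astype(np.float32)); bx=cv2.boxPoints(rect); print(rect,bx.round(4),'lid z',np.median(h[blue]))
    else: 
        roi=(x>bx[:,0].min()-.06)&(x<bx[:,0].max()+.01)&(y>bx[:,1].min()-.01)&(y<bx[:,1].max()+.01)
    hi=roi&(h>.106)
    xc,yc=rect[0]
    key=hi&(x>bx[:,0].min()+.012)
    bar=hi&(x<bx[:,0].min()-.018)
    for nm,m in(('key',key),('bar',bar)):
        if m.sum()<5: print(n,nm,'few');continue
        p=W[m]; print(n,nm,m.sum(),p.mean(0).round(4),p.min(0).round(4),p.max(0).round(4)); print('   rect',cv2.minAreaRect(p[:,:2].astype(np.float32)))
```

```text
((0.6111466288566589, -0.14655855298042297), (0.22442413866519928, 0.1615322232246399), 89.0802993774414) [[ 0.5286 -0.2575]
 [ 0.6901 -0.2601]
 [ 0.6937 -0.0357]
 [ 0.5322 -0.0331]] lid z 0.10460382573289337
top key 2189 [ 0.6189 -0.1478  0.1087] [ 0.5407 -0.2587  0.106 ] [ 0.6976 -0.0339  0.1515]
   rect ((0.6182788014411926, -0.14622816443443298), (0.22353406250476837, 0.15672285854816437), 89.08052825927734)
top bar 487 [ 0.4995 -0.1448  0.1337] [ 0.4923 -0.2049  0.1216] [ 0.5105 -0.0842  0.1389]
   rect ((0.5014464855194092, -0.14457082748413086), (0.1207171306014061, 0.016711222007870674), 89.15816497802734)
scene key 4511 [ 0.623  -0.1433  0.1088] [ 0.5406 -0.2576  0.106 ] [ 0.7026 -0.0309  0.1529]
   rect ((0.6205657720565796, -0.14420267939567566), (0.22523847222328186, 0.1628592312335968), 89.25070190429688)
scene bar 319 [ 0.503  -0.1437  0.1343] [ 0.494  -0.2032  0.1217] [ 0.5102 -0.0829  0.1406]
   rect ((0.5021113157272339, -0.14301855862140656), (0.12032821774482727, 0.016156276687979698), 89.95274353027344)
```

Run:
```python
from h import *
for n in('top','scene'):
    z=np.load(n+'.npz'); W=z['W']; x,y,h=W[...,0],W[...,1],W[...,2]
    for nm,lo,hi in(('key',.125,.17),('keytop',.146,.17)):
        m=(abs(x-.58)<.03)&(abs(y+.147)<.04)&(h>lo)&(h<hi)
        p=W[m]; print(n,nm,m.sum(),p.mean(0).round(4),p.min(0).round(4),p.max(0).round(4)); print('   rect',cv2.minAreaRect(p[:,:2].astype(np.float32)))
```

```text
top key 94 [ 0.5759 -0.1439  0.1453] [ 0.572  -0.1611  0.1274] [ 0.58   -0.1286  0.1515]
   rect ((0.5762632489204407, -0.1448511779308319), (0.03271310031414032, 0.007347267121076584), 87.19317626953125)
top keytop 67 [ 0.5765 -0.1449  0.1484] [ 0.572  -0.1611  0.146 ] [ 0.5796 -0.1286  0.1515]
   rect ((0.5758620500564575, -0.1448284089565277), (0.03262566775083542, 0.0072729578241705894), 88.80023956298828)
scene key 173 [ 0.5805 -0.1435  0.1402] [ 0.5737 -0.1608  0.125 ] [ 0.5851 -0.1269  0.1529]
   rect ((0.5791466236114502, -0.14386147260665894), (0.03395973518490791, 0.01103599090129137), 88.33003234863281)
scene keytop 59 [ 0.5794 -0.1432  0.1491] [ 0.5737 -0.1606  0.1461] [ 0.5837 -0.128   0.1529]
   rect ((0.5788074731826782, -0.144292950630188), (0.009815354831516743, 0.03256138041615486), 2.245486259460449)
```

```bash
python3 -m handwheel '[-0.0297,-0.0289,0,0,0,0,-0.0297,-0.0289,0,0,0,0,-0.0297,-0.0289,0,0,0,0,-0.0297,-0.0289,0,0,0,0,-0.0297,-0.0289,0,0,0,0,-0.0297,-0.0289,0,0,0,0,-0.0297,-0.0289,0,0,0,0,-0.0297,-0.0289,0,0,0,0,-0.0297,-0.0289,0,0,0,0,-0.0297,-0.0289,0,0,0,0,-0.0297,-0.0289,0,0,0,0,-0.0297,-0.0289,0,0,0,0,-0.0297,-0.0289,0,0,0,0,-0.0297,-0.0289,0,0,0,0,-0.0297,-0.0289,0,0,0,0,-0.0297,-0.0289,0,0,0,0,-0.0297,-0.0289,0,0,0,0,-0.0297,-0.0289,0,0,0,0,-0.0297,-0.0289,0,0,0,0,-0.0297,-0.0289,0,0,0,0]' 0.4 30
python3 -m handwheel '[0,0,0,0,0,5,0,0,0,0,0,5,0,0,0,0,0,5,0,0,0,0,0,5,0,0,0,0,0,5,0,0,0,0,0,5,0,0,0,0,0,5,0,0,0,0,0,5,0,0,0,0,0,5,0,0,0,0,0,5,0,0,0,0,0,5,0,0,0,0,0,5,0,0,0,0,0,5,0,0,0,0,0,5,0,0,0,0,0,3.5,0,0,0,0,0,0,0,0,0,0,0,0]'
python3 - <<'E'
from h import *
o=ctrl.get_obs(); p=o['tool_pos'];M=R.from_rotvec(o['tool_rot']).as_matrix()
im,d=optics.get_image('wrist'); c=optics.get_calibration('wrist'); save('w1',im)
print(o['t'],p.round(4),M.round(3),o['q'].round(2),o['opening'])
print({k:np.round(v,3) for k,v in c.items()}); np.savez('w1',im=im,d=d,p=p,M=M)
print('to key, tool axes',M.T@(np.array([.578,-.144,.121])-p))
E
```

```text
t: 2.1
tool_pos: [0.5783, -0.1461, 0.2306]
tool_rot: [-0.507, -3.1, -0.001]
contact_force: [0.0, -0.9, 0.3]
opening: 0.0514
t: 3.8
tool_pos: [0.5779, -0.1444, 0.2309]
tool_rot: [-2.259, -2.182, 0.0]
contact_force: [0.9, -0.2, 0.1]
opening: 0.0513
3.8 [ 0.5779 -0.1444  0.2309] [[ 0.035  0.999 -0.001]
 [ 0.999 -0.035  0.   ]
 [ 0.    -0.001 -1.   ]] [-0.37 -0.02  1.68  0.    1.48 -0.34] 0.05132122176588091
{'fovy': np.float64(65.706), 'cx': np.float64(281.651), 'cy': np.float64(216.64), 'mount': array([[ 0.   , -0.965, -0.262,  0.066],
       [ 1.   ,  0.   , -0.001, -0.   ],
       [ 0.001, -0.262,  0.965, -0.142],
       [ 0.   ,  0.   ,  0.   ,  1.   ]])}
to key, tool axes [0.00033416 0.00020739 0.10986082]
```

View pics/w1.png

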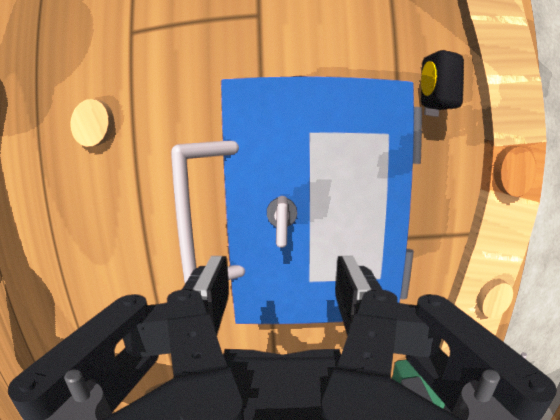

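The wrist view shows the key plate at (282,222), midway between the pads at columns 215 and 348 and square to them. I'll go down and grip.

```bash
python3 -m handwheel '[0,0,0.012,0,0,0,0,0,0.012,0,0,0,0,0,0.012,0,0,0,0,0,0.012,0,0,0,0,0,0.012,0,0,0,0,0,0.012,0,0,0,0,0,0.012,0,0,0,0,0,0.01,0,0,0,0,0,0.008,0,0,0,0,0,0.007,0,0,0,0,0,0,0,0,0]'
python3 -m handwheel '[0,0,0,0,0,0,0,0,0,0,0,0,0,0,0,0,0,0,0,0,0,0,0,0,0,0,0,0,0,0,0,0,0,0,0,0,0,0,0,0,0,0,0,0,0,0,0,0]' 1 40
```

```text
t: 4.95
tool_pos: [0.5775, -0.1442, 0.121]
tool_rot: [-2.26, -2.18, 0.001]
contact_force: [-0.8, 0.3, -1.0]
opening: 0.0509
t: 5.75
tool_pos: [0.5778, -0.1447, 0.1231]
tool_rot: [-2.261, -2.181, 0.001]
contact_force: [-5.3, 0.1, 5.6]
opening: 0.0073
```

```bash
python3 -m handwheel '[0,0,0,0,0,5,0,0,0,0,0,5,0,0,0,0,0,5,0,0,0,0,0,5,0,0,0,0,0,5,0,0,0,0,0,5,0,0,0,0,0,5,0,0,0,0,0,5,0,0,0,0,0,5,0,0,0,0,0,5,0,0,0,0,0,5,0,0,0,0,0,5,0,0,0,0,0,5,0,0,0,0,0,5,0,0,0,0,0,5,0,0,0,0,0,5,0,0,0,0,0,5,0,0,0,0,0,1,0,0,0,0,0,0,0,0,0,0,0,0]'
python3 -c "
from h import *
o=ctrl.get_obs();print(o['wrist_torque'],o['contact_force'],R.from_rotvec(o['tool_rot']).as_matrix().round(3),o['q'])"
```

```text
t: 7.75
tool_pos: [0.5788, -0.1457, 0.1232]
tool_rot: [3.138, 0.055, 0.003]
contact_force: [-0.7, -5.7, 3.3]
opening: 0.0069
[-0.95465157  0.19673344  0.04366209] [-0.67647838 -5.71148803  3.33963596] [[ 0.999  0.035  0.002]
 [ 0.035 -0.999 -0.003]
 [ 0.002  0.003 -1.   ]] [-0.37046994  0.07457817  1.77624604 -0.00188098  1.28789536  1.16565661]
```

```bash
python3 -m handwheel '[0,0,0,0,0,0,0,0,0,0,0,0,0,0,0,0,0,0,0,0,0,0,0,0,0,0,0,0,0,0,0,0,-0.01,0,0,0,0,0,-0.015,0,0,0,0,0,-0.02,0,0,0,0,0,-0.02,0,0,0,0,0,-0.02,0,0,0,0,0,-0.02,0,0,0,0,0,-0.015,0,0,0]' 0.4 40
python3 -m handwheel '[0,0,0,0,0,-5,0,0,0,0,0,-5,0,0,0,0,0,-5,0,0,0,0,0,-5,0,0,0,0,0,-5,0,0,0,0,0,-5,0,0,0,0,0,-5,0,0,0,0,0,-5,0,0,0,0,0,-5,0,0,0,0,0,-5,0,0,0,0,0,-5,0,0,0,0,0,-5,0,0,0,0,0,-5,0,0,0,0,0,-5,0,0,0,0,0,-5,0,0,0,0,0,-5,0,0,0,0,0,-5,0,0,0,0,0,-2,0,0,0,0,0,0]'
python3 - <<'E'
from h import *
o=ctrl.get_obs(); p=o['tool_pos'];M=R.from_rotvec(o['tool_rot']).as_matrix()
im,d=optics.get_image('wrist'); c=optics.get_calibration('wrist'); save('w2',im)
print(o['t'],p.round(4),M.round(3))
# bar from fisheye + depth
f=210/np.tan(np.radians(c['fovy']/2)); v,u=np.mgrid[:420,:560]; a=u-c['cx'];b=v-c['cy']; r=np.hypot(a,b)+1e-9; s=np.tan(r/f)/r
P=np.stack([a*s*d,b*s*d,d],-1); m=c['mount']; W=(P@m[:3,:3].T+m[:3,3])@M.T+p
W[d==0]=np.nan
x,y,h=W[...,0],W[...,1],W[...,2]
for nm,k in(('bar',(abs(x-.5)<.014)&(abs(y+.145)<.07)&(h>.12)&(h<.15)),('key',(abs(x-.58)<.03)&(abs(y+.145)<.04)&(h>.13)&(h<.17))):
    q=W[k]; print(nm,k.sum(),q.mean(0).round(4),q.min(0).round(4),q.max(0).round(4),cv2.minAreaRect(q[:,:2].astype(np.float32)))
E
```

```text
t: 8.95
tool_pos: [0.5788, -0.1447, 0.2458]
tool_rot: [3.14, 0.053, 0.006]
contact_force: [0.1, 0.0, 0.1]
opening: 0.0511
t: 10.85
tool_pos: [0.5782, -0.1445, 0.2432]
tool_rot: [2.241, 2.2, 0.001]
contact_force: [-0.8, -0.4, -0.3]
opening: 0.0512
10.85 [ 0.5782 -0.1445  0.2432] [[ 0.018  1.     0.001]
 [ 1.    -0.018 -0.   ]
 [-0.     0.001 -1.   ]]
bar 1986 [ 0.5013 -0.1329  0.135 ] [ 0.4928 -0.2008  0.1246] [ 0.514  -0.0834  0.1393] ((0.5031343102455139, -0.14217785000801086), (0.11747724562883377, 0.019761377945542336), 88.95513153076172)
key 648 [ 0.5771 -0.1438  0.1456] [ 0.5601 -0.1496  0.1301] [ 0.5938 -0.1407  0.1517] ((0.5770249962806702, -0.14528359472751617), (0.033717263489961624, 0.008375098928809166), 2.2159125804901123)
```

View pics/w2.png

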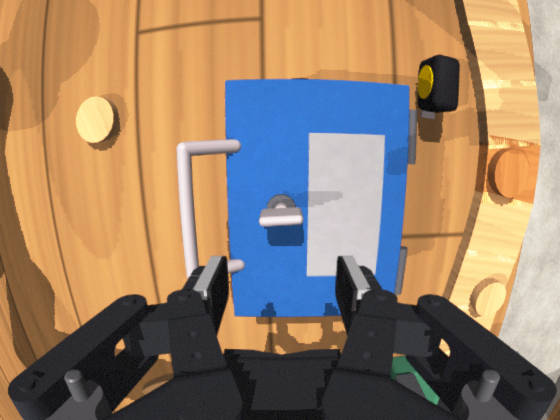

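The key plate now lies across the hinge at (281,215), at about 87°, and the lid is shut. Next is the bar, approached with the tool tilted 30° forward.

```bash
python3 -m handwheel '[0,-0.012,0.004,0,0,0,0,-0.012,0.004,0,0,0,0,-0.012,0.004,0,0,0,0,-0.012,0.004,0,0,0,0,-0.012,0.004,0,0,0,0,-0.012,0.004,0,0,0,0,-0.012,0.004,0,0,0,0,-0.012,0.004,0,0,0,0,-0.012,0.004,0,0,0,0,-0.01,0.005,0,0,0]'
python3 -m handwheel '[0,0,0,-3,0,0,0,0,0,-3,0,0,0,0,0,-3,0,0,0,0,0,-3,0,0,0,0,0,-3,0,0,0,0,0,-3,0,0,0,0,0,-3,0,0,0,0,0,-3,0,0,0,0,0,-3,0,0,0,0,0,-3,0,0,0,0,0,0,0,0]'
python3 - <<'E'
from h import *
o=ctrl.get_obs(); p=o['tool_pos'];M=R.from_rotvec(o['tool_rot']).as_matrix()
print(p,M.round(3),o['q'].round(3)); t=np.array([.5005,-.144,.1315])+ctrl.pinch_z*M[:,2]
print('move',M.T@(t-p)); save('w3',optics.get_image('wrist')[0])
E
```

```text
t: 11.9
tool_pos: [0.4593, -0.1423, 0.2012]
tool_rot: [2.242, 2.2, 0.0]
contact_force: [0.1, 0.4, -0.7]
opening: 0.0511
t: 13.0
tool_pos: [0.4588, -0.1422, 0.2]
tool_rot: [1.945, 1.907, 0.51]
contact_force: [0.5, 0.4, -0.8]
opening: 0.0513
[ 0.45881064 -0.14217055  0.19998037] [[ 0.02   0.866  0.499]
 [ 1.    -0.017 -0.009]
 [ 0.     0.499 -0.866]] [-0.627 -0.664  2.294  0.327  1.092 -0.696]
move [-0.00104073  0.00195872  0.09886228]
```

View pics/w3.png

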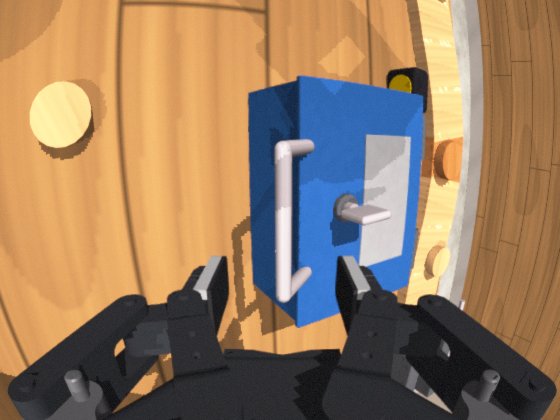

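The bar shows at column 284, between the pads at 215 and 350 and parallel to them. I'll advance 99 mm and grip.

```bash
python3 -m handwheel '[-0.001,0.002,0.012,0,0,0,0,0,0.012,0,0,0,0,0,0.012,0,0,0,0,0,0.012,0,0,0,0,0,0.012,0,0,0,0,0,0.012,0,0,0,0,0,0.01,0,0,0,0,0,0.009,0,0,0,0,0,0.008,0,0,0,0,0,0,0,0,0]'
python3 -m handwheel '[0,0,0,0,0,0,0,0,0,0,0,0,0,0,0,0,0,0,0,0,0,0,0,0,0,0,0,0,0,0,0,0,0,0,0,0,0,0,0,0,0,0,0,0,0,0,0,0]' 1 40
python3 - <<'E'
from h import *
# plan: lid 2 deg/row, tool turns 1.2 deg/row; per-5-row shift in tool y,z (bar velocity with pinch offset)
hx,hz=.193,.031
o=ctrl.get_obs();print(o['tool_pos'],o['q'].round(3),R.from_rotvec(o['tool_rot']).as_matrix().round(3))
def tcp(th):
    t=np.radians(th); b=np.array([-hx*np.cos(t)+hz*np.sin(t),hx*np.sin(t)+hz*np.cos(t)])
    f=np.radians(30-.6*th); z=np.array([np.sin(f),-np.cos(f)]); y=np.array([np.cos(f),np.sin(f)])
    return b+.0187*z,y,z
for th in range(0,84,4):
    a,y,z=tcp(th); b=tcp(th+2)[0]; print(th,((b-a)@y*1000).round(2),((b-a)@z*1000).round(2))
E
```

```text
t: 14.05
tool_pos: [0.5111, -0.1438, 0.1152]
tool_rot: [1.944, 1.909, 0.511]
contact_force: [-1.3, 0.0, -0.5]
opening: 0.0511
t: 14.85
tool_pos: [0.5089, -0.144, 0.1149]
tool_rot: [1.946, 1.913, 0.506]
contact_force: [-13.7, -1.3, 4.7]
opening: 0.0107
[ 0.50885454 -0.14397975  0.11492033] [-0.553 -0.393  2.268  0.345  0.842 -0.712] [[ 0.017  0.869  0.494]
 [ 1.    -0.015 -0.008]
 [ 0.     0.494 -0.869]]
0 4.01 -5.22
4 4.15 -5.1
8 4.29 -4.97
12 4.43 -4.83
16 4.56 -4.7
20 4.69 -4.56
24 4.81 -4.41
28 4.94 -4.27
32 5.05 -4.12
36 5.16 -3.96
40 5.27 -3.81
44 5.38 -3.65
48 5.48 -3.48
52 5.57 -3.32
56 5.66 -3.15
60 5.75 -2.98
64 5.83 -2.81
68 5.9 -2.63
72 5.97 -2.46
76 6.04 -2.28
80 6.1 -2.1
```

Gripped: the opening reads 11 mm on the 12 mm bar. I'll lift in stages, 2° of lid per row.

```bash
python3 -m handwheel '[0,0.004,-0.0052,1.2,0,0,0,0.004,-0.0052,1.2,0,0,0,0.0042,-0.0051,1.2,0,0,0,0.0042,-0.0051,1.2,0,0,0,0.0043,-0.005,1.2,0,0,0,0.0043,-0.005,1.2,0,0,0,0.0044,-0.0048,1.2,0,0,0,0.0044,-0.0048,1.2,0,0,0,0.0046,-0.0047,1.2,0,0,0,0.0046,-0.0047,1.2,0,0]'
python3 -c "
from h import *
o=ctrl.get_obs();p=o['tool_pos'];M=R.from_rotvec(o['tool_rot']).as_matrix();b=p-.0187*M[:,2]
print(o['contact_force'],o['wrist_torque'],o['q'].round(2),'lid deg',np.degrees(np.arctan2(b[2]-.1,.694-b[0]))-9.1,'r',np.hypot(b[2]-.1,.694-b[0]))"
```

```text
t: 15.85
tool_pos: [0.5265, -0.1443, 0.1768]
tool_rot: [2.075, 2.038, 0.314]
contact_force: [-6.1, -0.3, -3.7]
opening: 0.0108
[-6.11515464 -0.30181266 -3.70972512] [-0.16077641  1.50950133 -0.01342771] [-0.47 -0.29  2.04  0.15  1.12 -0.5 ] lid deg 19.56331761741432 r 0.1972256524062868
```

```bash
python3 -m handwheel '[0,0.0047,-0.0046,1.2,0,0,0,0.0047,-0.0046,1.2,0,0,0,0.0048,-0.0044,1.2,0,0,0,0.0048,-0.0044,1.2,0,0,0,0.0049,-0.0043,1.2,0,0,0,0.0049,-0.0043,1.2,0,0,0,0.005,-0.0041,1.2,0,0,0,0.0051,-0.0041,1.2,0,0,0,0.0052,-0.004,1.2,0,0,0,0.0052,-0.0039,1.2,0,0]'
cat > c.py <<'E'
from h import *
o=ctrl.get_obs();p=o['tool_pos'];M=R.from_rotvec(o['tool_rot']).as_matrix();b=p-.0187*M[:,2]
print(o['contact_force'],o['wrist_torque'],o['q'].round(2),'lid deg',np.degrees(np.arctan2(b[2]-.1,.694-b[0]))-9.1,'r',np.hypot(b[2]-.1,.694-b[0]))
E
python3 c.py
```

```text
t: 16.85
tool_pos: [0.5659, -0.1449, 0.2303]
tool_rot: [2.192, 2.152, 0.105]
contact_force: [-6.4, 1.3, -1.0]
opening: 0.0107
[-6.40784918  1.26742827 -0.97851151] [0.15166446 1.35170286 0.02632656] [-0.4  -0.11  1.77  0.04  1.39 -0.38] lid deg 39.798920206035696 r 0.19764783567876612
```

```bash
python3 -m handwheel '[0,0.0053,-0.0038,1.2,0,0,0,0.0053,-0.0038,1.2,0,0,0,0.0054,-0.0037,1.2,0,0,0,0.0054,-0.0036,1.2,0,0,0,0.0055,-0.0035,1.2,0,0,0,0.0055,-0.0034,1.2,0,0,0,0.0056,-0.0033,1.2,0,0,0,0.0056,-0.0032,1.2,0,0,0,0.0057,-0.0031,1.2,0,0,0,0.0057,-0.0031,1.2,0,0]'
python3 c.py
```

```text
t: 17.85
tool_pos: [0.621, -0.1458, 0.2664]
tool_rot: [-2.183, -2.143, 0.117]
contact_force: [-5.2, 1.6, 0.5]
opening: 0.0105
[-5.20928994  1.58657668  0.49111352] [0.24056278 1.15311148 0.04811515] [-0.33  0.14  1.47 -0.03  1.64 -0.31] lid deg 59.92718058940316 r 0.1981233222891138
```

```bash
python3 -m handwheel '[0,0.0058,-0.003,1.2,0,0,0,0.0058,-0.0029,1.2,0,0,0,0.0058,-0.0028,1.2,0,0,0,0.0058,-0.0028,1.2,0,0,0,0.0059,-0.0027,1.2,0,0,0,0.0059,-0.0026,1.2,0,0,0,0.006,-0.0025,1.2,0,0,0,0.006,-0.0024,1.2,0,0,0,0.006,-0.0023,1.2,0,0,0,0.006,-0.0022,1.2,0,0,0,0.0061,-0.0021,1.2,0,0,0,0,0,0,0,0,0,0,0,0,0,0,0,0,0,0,0,0]'
python3 c.py; python3 -c "
from h import *
save('s2',optics.get_image('scene')[0])"
```

```text
t: 19.25
tool_pos: [0.6919, -0.1471, 0.2805]
tool_rot: [-2.057, -2.021, 0.339]
contact_force: [-0.1, 3.8, -1.6]
opening: 0.0102
[-0.09737719  3.84651749 -1.6051778 ] [ 0.43909192 -0.13612066 -0.12696753] [-0.28  0.44  1.1  -0.09  1.92 -0.28] lid deg 82.07558354590458 r 0.19822485071212148
```

View pics/s2.png

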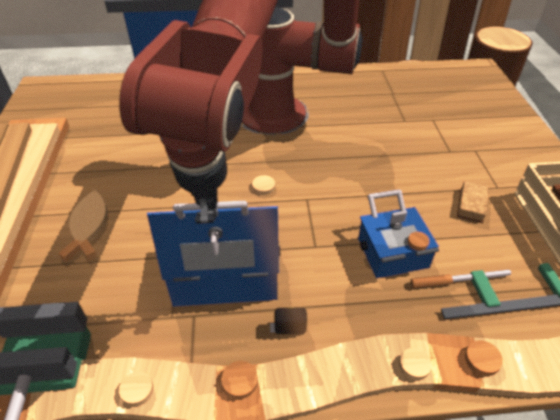

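The lid stands upright and shows its outer face at (150–280, 205–290); the bar is held at (210,208). I'll release and back off.

```bash
python3 -m handwheel '[0,0,0,0,0,0,0,0,0,0,0,0,0,0,0,0,0,0,0,0,0,0,0,0,0,0,0,0,0,0,0,0,-0.006,0,0,0,0,0,-0.01,0,0,0,0,0,-0.012,0,0,0,0,0,-0.012,0,0,0,0,0,-0.015,0,0,0,0,0,-0.015,0,0,0,0,0,-0.015,0,0,0,0,0,-0.015,0,0,0,0,0,0,0,0,0,0,0,0,0,0,0]' 0.4 40
python3 - <<'E'
from h import *
o=ctrl.get_obs(); print(o['t'],o['contact_force'],o['tool_pos'],o['dq'].round(3))
im,d,W=cloud('scene'); save('s3',im)
i=im.astype(int); x,y,h=W[...,0],W[...,1],W[...,2]
m=(i[...,2]>i[...,0]+50)&(h>.12)&(h<.26)&(x>.55)&(x<.8)&(abs(y+.146)<.1)
A=np.polyfit(h[m],x[m],1); print(m.sum(),'lid angle deg',90+np.degrees(np.arctan(A[0])))
E
```

```text
t: 20.8
tool_pos: [0.725, -0.1482, 0.3757]
tool_rot: [-2.058, -2.021, 0.341]
contact_force: [-0.7, -0.1, 0.6]
opening: 0.0514
20.8 [-0.6766653  -0.06986957  0.5813908 ] [ 0.7250444  -0.14817288  0.37568643] [-0.003  0.006  0.038 -0.    -0.003 -0.001]
1124 lid angle deg 82.71742866303818
```

View pics/s3.png

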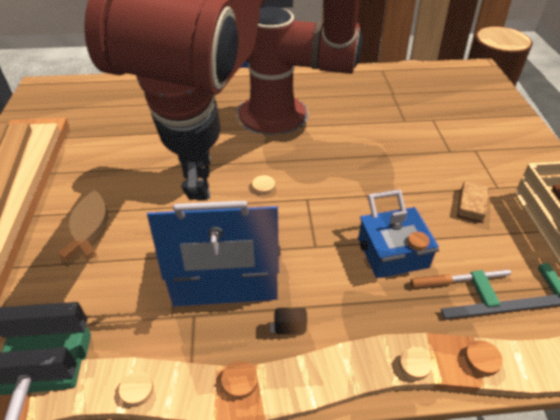

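The lid stands at about 82° with the gripper clear above the bar at (195,185). The key is still turned, edge-on at (214,240).

```bash
python3 -c "
from station import ctrl
print(ctrl.finish_job())"
```

```text
the job is handed in; nothing more can be done
None
```

I turned the larger box's key clockwise and opened its lid by the pull bar to about 82°. I then let go and handed the job in at about 21 s of the 56 s allowed; no verdict was reported.

- **Key:** after the turn, the wrist camera showed its plate about 87° (1.5 rad) from the hinge line. In the last picture it still looked turned, but I didn't measure it again.
- **Lid:** after release, a depth fit gave 82.7°, and the gripper position just before release gave 82.1°. That was one picture, so I didn't check separately that the lid was at rest.
- **Clearance:** the gripper had backed off about 10 cm and the contact force was under 1 N. I never touched the smaller box, and its key looked unchanged.
- **Failed checks:** none failed or disagreed.

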